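# Open the round pedal bin

## Robot

A 6-joint arm with a two-finger parallel gripper is mounted at the origin on a cart in front of the work surface, level with it; the furniture and walls round the work are solid. World frame = base frame: x ahead of the robot, y to its left, z up, the work surface at z = 0. Lengths are in mm, angles in rad, forces in N, time in s.
With the tool pointing down it reaches from about 300 to 775 mm from the base axis. Payload 14.6 kg.
Tool frame: the origin (TCP) lies at the very end of the fingers, on their centre line; the grasp point (between the pads) lies 19 mm behind it; z points along the fingers, y is the line along which they close (so a half turn about z gives the same grasp; the last joint's range is limited). The gripper opens to 94 mm and grips with 3 to 60 N. Pads are 16 mm wide; open, the fingers measure 119 mm over their backs; the gripper's body (75 mm by 177 mm) begins 78 mm behind the grasp point.
Start: joints at [-1.394, 0.3, 1.521, -0, 1.321, -0.067], TCP at [132.759, -533.727, 205.446] pointing down, gripper open.
Joint ranges: [-3.03, 3.03], [-0.79, 2.21], [0.23, 2.52], [-1.04, 4.18], [0, 3.07], [-2.55, 2.55]. Speed limits (rad/s): [2.22, 2.22, 2.57, 3.14, 3.14, 3.14].

## Interface

Orientations are given as [roll, pitch, yaw] about the fixed x, y, z axes, in that order (R = Rz(yaw) Ry(pitch) Rx(roll)).
In Python, from cell import manip, eyes, ticket gives the robot as it stands. The module is installed in compiled form; this text tells all that it offers.
- The arm moves only by the tool arm_command, never from a script. Its argument "plan" is a list of rows, each a list of 5 numbers: the opening, from -1 (shut) to 1 (fully open), then the shift along the tool's x, y, z in m, then the turn about the tool's z in rad. In form: [[jaw, dx, dy, dz, roll], ...]. A call has 1 to 20 rows; each row shifts and turns the commanded pose from where the row before left it, along the tool's axes as they then stand; what a row does not reach is not made up. A row lasts 1/8 s, in which the tool goes at most 62.5 mm and 10.7 degrees, less where a joint would pass 70% of its speed; a pose out of reach is approached as far as the arm can. A call is refused whole if a number of a shift passes 0.0625 or a number of a turn 0.188, either way. A call with a gripper value outside its range is refused whole. The fingers move at their own pace and stop on an object; "newtons" is the grip in N (left out, the last holds). Time passes only in rows, so rows that do not move let the fingers close. It gives the time, the measured TCP pose, the force, the opening and the grip force at its end, in the units of the state.
- manip.read_state(): the state, without advancing time (a new reading comes with each control period).
- eyes.camera(name): name is "side" or "top" or "wrist"; returns a dict with "img" (400x640x3 uint8, blue, green, red), "z_map" (400x640 float32, mm along the optical axis (not along the pixel's ray), 0 where there is no reading), "fx", "fy", "cx", "cy" (pixels), "eye" and "orientation" of the camera in the world. Camera axes: x right, y down, z forward; pixel columns grow to the right and rows downward; lengths in mm; the calibration is good to about 2 mm. The wrist camera is an equidistant fisheye: a pixel r from the principal point sees the ray r / f radians off the axis. A picture is of the moment at which its call begins.
- ticket.sign_off(): hands the job in; it is judged then, once.
The state is a dict: "clock": time; "joints": joint angles; "qd": joint speeds; "effort": joint torques, N m; "eef_pos": TCP position; "eef_rot": TCP orientation; "wrist_force": force on the tool from outside, world axes, zero at the start; "moment": the same for the moment, N m; "finger_gap": finger opening in mm; "finger_force": force on a finger pad.
Only numpy, scipy, OpenCV 4.12 (cv2) and the standard library are available. Lean on these libraries where they do the work, as an engineer would, in place of code of your own. Each camera call takes 0.05 s, during which the arm holds its last target. There are 200 camera calls.

## Task

Two small pedal bins stand on the worktop, one round and one square. Open the round one with its pedal: push the pedal right down to its stop so that the lid swings up and stays standing open, then let the pedal come back up. Leave the square bin shut and do not disturb the apple or the mug.

Things in the scene. Friction and masses are not known exactly. Their poses are not given: they have to be found in the camera images.
- round_bin: the fixed round tabletop pedal bin, on a thin cork mat: upright steel cylinder, 100 mm in diameter, black plinth and black lid, 119 mm high when shut. Origin at the centre of its underside; its pedal sticks out at the foot along -x of its frame, which points roughly to the robot's right and a little away from it. The square bin is as high, 100 mm wide, with the same materials and pedal, turned the same way
- round_pad (a point): centre of the top of the round bin's pedal pad: black ribbed rubber on steel, 38 mm long by 50 mm wide, 113 mm from the bin's axis; a fixed black hood, 74 mm high, covers the arm up to 14 mm short of the pad. At rest the centre is 69 mm above the worktop, the pad sloping up 9 degrees away from the bin; on its stop 39 mm, sloping down 9 degrees, at the same place within 2 mm
- round_pedal (a joint): angle of the round bin's pedal, rad: 0 = up (spring rest), 0.32 = down on its stop; hinged 95 mm from the pad's centre. Moving it takes about 4 to 8 N at the pad; the stop is rigid. It springs back when let go
- round_lid (a joint): angle of the round bin's lid, hinged at the back of the rim, rad: 0 = shut, 1.85 = fully open, leaning back. The pedal pushes it up (5.6 times the pedal's angle); once past upright, at about 1.5 rad, it falls back and stays open without the pedal, otherwise it falls shut when the pedal is let go
- square_lid (a joint): angle of the square bin's lid, rad: 0 = shut; it must stay shut. It rises 5.6 times the angle of that bin's own pedal
- apple: a loose red apple, 73 mm across and 60 mm high, on the worktop left of the bins; origin at the centre of its underside
- mug: a loose white mug with dark birds on it, 94 x 62 mm, 97 mm high, on the green mat right of the bins; origin at the centre of its underside

How it is judged (in metres and radians):
On the way:
1. the round bin's pedal is down on its stop and its lid stands open (value of joint round_pedal above 0.28 rad and value of joint round_lid above 1.45 rad), for 0.1 s.
At the end, for the whole second after the job is handed in: The round bin's lid stands open by itself (more than 1.45 rad), its pedal is back up (less than 0.06 rad), the square bin is shut (lid less than 0.15 rad), and the apple and the mug are within 30 mm of where they stood (value of joint round_lid above 1.45 rad and value of joint round_pedal below 0.06 rad and value of joint square_lid below 0.15 rad and distance of each of apple, mug from where it was at the start of the episode below 0.03 m); the robot touches nothing.
It fails at once if the square bin's lid is raised (value of joint square_lid above 0.35 rad).
It fails at once if the apple or the mug is pushed 30 mm or more (distance of any of apple, mug from where it was at the start of the episode above 0.03 m).
It also fails if it takes over 32 s, if anything falls off the work surface, if the arm or the gripper's body presses on something with over 40 N, if the wrist force passes 120 N, or if a joint passes its speed limit or range.

## Working session

There is one attempt and no reset: what is moved stays moved. The work goes in short steps, Python scripts to look and compute and a tool call to move; the robot and the scene stay as the last step left them, time stands still between calls to the robot, and variables do not carry over. Pictures are saved under pics/ and viewed, at most 10 in all, crops included, and the job is handed in when it is done.

Besides the shell and the picture viewer there is one more tool, called after "Call:" by a JSON object that holds its "fn" and its "kwargs", one argument or row to a line. arm_command: Moves the arm, as the interface text tells. Its arguments: {"type":"object","properties":{"plan":{"type":"array"},"newtons":{"type":"number"}},"required":["plan"]}

```bash
mkdir -p pics
cat > h.py <<'E'
import numpy as np,cv2
from scipy.spatial.transform import Rotation as R
from cell import manip,eyes,ticket
def cloud(c):
    z=c["z_map"]; v,u=np.mgrid[:z.shape[0],:z.shape[1]]
    p=np.stack([(u-c["cx"])/c["fx"]*z,(v-c["cy"])/c["fy"]*z,z],-1)
    o=np.array(c["orientation"]); M=R.from_euler('xyz',o).as_matrix() if o.shape==(3,) else o if o.shape==(3,3) else R.from_quat(o).as_matrix()
    return p@M.T+np.array(c["eye"])
E
python3 - <<'E'
from h import *
for n in("top","side"):
    c=eyes.camera(n); cv2.imwrite(f"pics/{n}.png",c["img"]); np.savez(n,**c)
    print(n,c["eye"],c["orientation"],c["fx"],c["cx"],c["cy"])
print(manip.read_state())
E
```

```text
top [-602.40914715  280.40366871 1517.49781202] [-2.47844687  0.01824547 -2.00111005] 516.0431977221625 318.64210515085847 194.44859761147146
side [  358.28318691 -1314.49009221  1070.2892533 ] [-2.28723121 -0.01877767 -0.04298641] 499.80352237165624 326.56686745331683 198.55524618185493
{'clock': 0.1, 'joints': array([-1.39361277e+00,  3.00428928e-01,  1.52151232e+00, -2.07896618e-05,
        1.32068254e+00, -6.65773858e-02]), 'qd': array([ 4.61672614e-04, -7.60388199e-04,  4.99379981e-05, -1.60908046e-04,
       -1.00304636e-03,  3.16772901e-05]), 'effort': array([ 6.31894327e-04, -5.32644188e+01, -3.53283012e+01,  7.09981145e-02,
        2.34709441e-02, -4.80254232e-05]), 'eef_pos': array([ 132.70817586, -533.51330956,  204.93854428]), 'eef_rot': array([-3.14056246e+00, -4.85069713e-05,  2.43766074e-01]), 'wrist_force': array([0.50294956, 0.27541632, 0.66178718]), 'moment': array([-0.04392769,  0.0694939 , -0.0014268 ]), 'finger_force': 0.0, 'finger_gap': 93.78675303636527}
```

View pics/top.png

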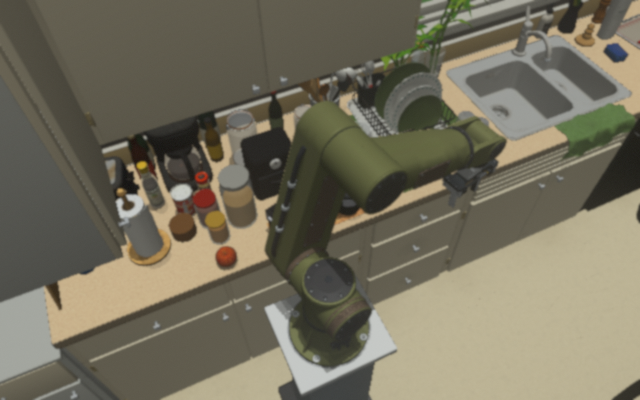

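View pics/side.png

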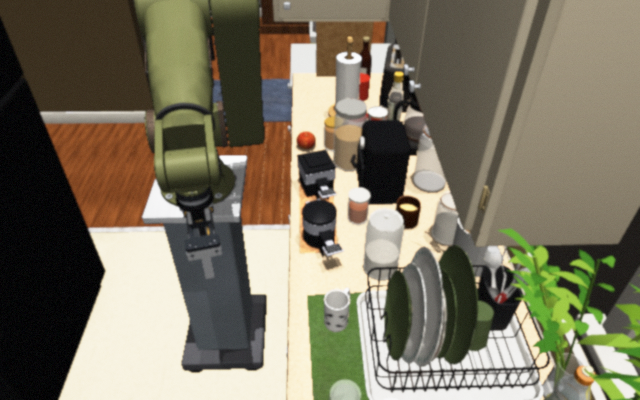

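The side view shows the apple at (306,140), the square bin at (317,172) with its pedal at (325,190), the round bin at (320,222) with its pedal at (330,247), and the mug at (336,310). The arm hides the bins in the top view.

Run:
```python
from h import *
c=np.load("side.npz"); P=cloud(c)
for n,(u,v) in dict(apple=(306,138),sq=(317,160),rlid=(320,209),rpad=(331,247),mug=(336,297),mat=(316,330)).items():
    print(n,P[v,u].round())
reg=np.zeros(P.shape[:2],bool); reg[198:240,298:342]=1
m=reg&(P[...,2]>108)&(P[...,2]<135)
q=P[m]; (x,y),r=cv2.minEnclosingCircle(q[:,:2].astype(np.float32)); print("lid",x,y,r,len(q),np.median(q[:,2]))
reg[:]=0; reg[234:262,315:348]=1
for lo,hi in((40,56),(56,66),(66,80)):
    m=reg&(P[...,2]>lo)&(P[...,2]<hi); q=P[m]; print(lo,hi,len(q),q.mean(0).round(1) if len(q) else'',q.min(0).round(),q.max(0).round())
cv2.imwrite("pics/crop.png",cv2.resize(c["img"][120:340,270:400],None,fx=2.7,fy=2.7,interpolation=2))
```

```text
apple [368. 190.  50.]
sq [401. -35. 118.]
rlid [ 402. -270.  121.]
rpad [ 430. -371.   71.]
mug [ 434. -543.   74.]
mat [ 383. -587.   -0.]
lid 398.64154052734375 -267.30511474609375 51.373313903808594 652 116.60216116786131
40 56 41 [ 403.8 -325.5   47.9] [ 388. -346.   40.] [ 441. -309.   56.]
56 66 91 [ 420.2 -347.5   62.6] [ 388. -395.   56.] [ 456. -310.   66.]
66 80 236 [ 429.2 -360.6   71.2] [ 393. -395.   66.] [ 462. -317.   79.]
```

View pics/crop.png

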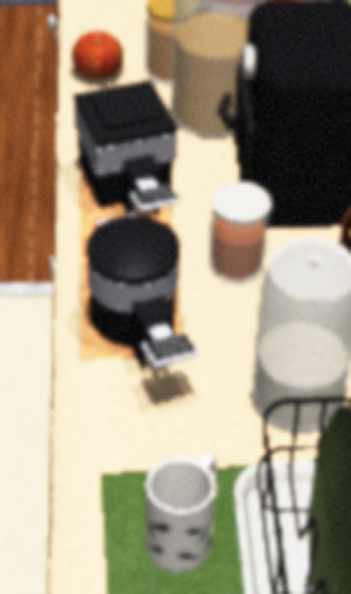

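Run:
```python
from h import *
P=cloud(np.load("side.npz"))
X,Y,Z=P[...,0],P[...,1],P[...,2]
print("max z per 20mm cell; rows y, cols x 300..620")
for y in range(-200,-600,-20):
    print(y,*["%4d"%(Z[(X>x)&(X<=x+20)&(Y<=y)&(Y>y-20)].max(initial=-9)) for x in range(300,640,20)])
# pad: mask in the crop region
reg=np.zeros(Z.shape,bool); reg[234:262,315:348]=1
d=np.array([.29,-.957]); q=P[reg&(Z>50)&(Z<85)]
rel=q[:,:2]-[398.6,-267.5]
for a in range(40,140,8):
    s=(rel@d>a)&(rel@d<=a+8); t=rel[s]@[.957,.29]
    if s.any(): print(a,s.sum(),t.min().round(),t.max().round(),np.median(q[s,2]).round(),np.percentile(t,[10,90]).round())
```

```text
max z per 20mm cell; rows y, cols x 300..620
-200    6    4    7  104  110  102   -9    3    4  109  108  109  107   -9   -9   -9   81
-220    1    4  107  118  121  118  116  107    3   85  110  108    4   -9   -9   -9   66
-240    0    3  114  120  123  124  121  118    3    7    4    5    2   -9   -9   -9   -9
-260    1    3  116  122  124  123  122  116    6    4    4    6   -9   -9   -9   -9   -9
-280    2    7  115  124  122  121  121  114    5    3    4    3   -9   -9   -9   -9   -9
-300    3    4    5  116  120  120  115   -9    5    5    5    2   -9   -9   -9   -9    0
-320    2    3    3    6   73   79   81   74    3    4    3    5   -9   -9   -9   -9    0
-340    3    6    4    4    3   80   77   70    6    3    7  192  194  195  193   -9    3
-360    3    5    5    3    4   70   73   72   67    5  159  196  199  199  199  194    4
-380    3    6    3    5    5   73   72   74   68    5  170  198  201  209  198  197    3
-400    5    6    6    4    5    4    4    4    4    5  168  194  199  201  199  195    0
-420    3    5    5    5    4    4    4    4    5    5    4  186 
[... 451 characters left out ...]
 42    6   -9  236   -9
-540    3    4    3    8    9  102  105  103   11   30  141   42  150  183  213  247  265
-560    1    4    5    8   11  105   -9  102  103   29  142   13  134  209  232  223  280
-580    3    4    4    8    9  105  101  105  104   30  141   45  105  227  249  195  292
40 7 -20.0 -15.0 57.0 [-19. -15.]
48 7 -17.0 -14.0 65.0 [-17. -14.]
56 25 -16.0 19.0 73.0 [-15.   6.]
64 39 -16.0 20.0 74.0 [-15.  15.]
72 65 -16.0 22.0 70.0 [-14.  19.]
80 12 -6.0 12.0 63.0 [-5.  8.]
88 13 -12.0 13.0 65.0 [-9. 11.]
96 34 -21.0 28.0 67.0 [-18.  22.]
104 32 -19.0 25.0 69.0 [-17.  21.]
112 33 -21.0 28.0 70.0 [-16.  23.]
120 52 -20.0 28.0 70.0 [-17.  22.]
128 18 -16.0 27.0 69.0 [-13.  20.]
```

Call:
{"fn": "arm_command", "kwargs": {
  "plan": [
    [1, 0, 0, 0, -0.18],
    [1, 0, 0, 0, -0.18],
    [1, 0, 0, 0, -0.18],
    [1, 0, 0, 0, -0.18],
    [1, 0, 0, 0, -0.18],
    [1, 0, 0, 0, -0.18],
    [1, 0, 0, 0, -0.18],
    [1, 0, 0, 0, -0.18],
    [1, 0, 0, 0, -0.18],
    [1, 0, 0, 0, 0]
  ]
}}

```text
clock: 1.35
eef_pos: [132.7, -533.6, 205.2]
eef_rot: [3.142, -0.001, 1.863]
wrist_force: [0.2, 1.4, 0.4]
finger_gap: 94.0
finger_force: 0.0
```

Call:
{"fn": "arm_command", "kwargs": {
  "plan": [
    [1, 0.008, 0.035, 0, 0],
    [1, 0.008, 0.035, 0, 0],
    [1, 0.008, 0.035, 0, 0],
    [1, 0.008, 0.035, 0, 0],
    [1, 0.008, 0.035, 0, 0],
    [1, 0.008, 0.035, 0, 0],
    [1, 0.008, 0.035, 0, 0],
    [1, 0.01, 0.036, 0, 0],
    [1, 0, 0, 0.03, 0],
    [1, 0, 0, 0.03, 0],
    [1, 0, 0, 0, 0],
    [1, 0, 0, 0, 0]
  ]
}}

```text
clock: 2.85
eef_pos: [383.0, -389.8, 146.6]
eef_rot: [3.141, 0.001, 1.862]
wrist_force: [-1.5, 0.4, -0.0]
finger_gap: 94.2
finger_force: 0.0
```

Run:
```python
from h import *
print(manip.read_state()["joints"])
w=eyes.camera("wrist");s=eyes.camera("side")
cv2.imwrite("pics/w1.png",w["img"]); cv2.imwrite("pics/s1.png",cv2.resize(s["img"][120:340,250:450],None,fx=2.7,fy=2.7))
np.savez("wrist",**w); print(w["eye"],w["orientation"],w["fx"],w["cx"],w["cy"])
```

```text
[-8.61260683e-01  3.46295295e-01  1.60196185e+00  1.88902214e-05
  1.19213857e+00 -1.15214978e+00]
[ 363.1731438  -322.53596748  325.67092125] [ 2.89929279e+00 -4.77317774e-04  2.90515404e-01] 309.70691628693146 320.0536953587068 203.42688058896562
```

View pics/w1.png

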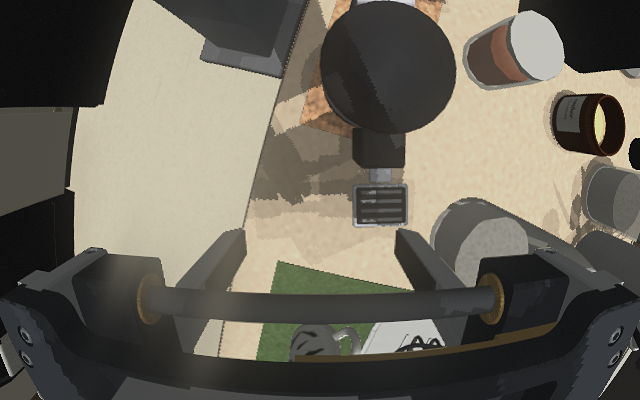

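View pics/s1.png

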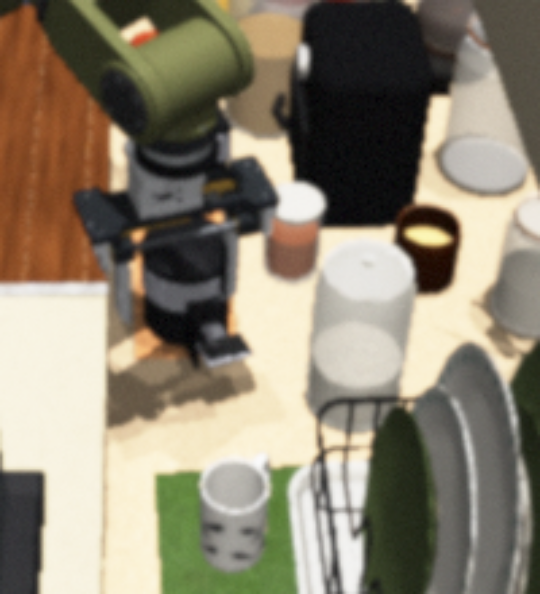

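The wrist view shows the round bin's pad centred at (381,206), with corners at about (355,185) and (408,227). Its lid is at (388,66), and the fingertips are near (240,235) and (400,235).

Run:
```python
from h import *
w=np.load("wrist.npz"); M=R.from_euler('xyz',w["orientation"]).as_matrix()
def cast(u,v,z):
    d=np.array([u-w["cx"],v-w["cy"]]); r=np.hypot(*d); t=r/w["fx"]
    k=M@np.r_[np.sin(t)*d/r,np.cos(t)]; return (w["eye"]+k*(z-w["eye"][2])/k[2])
T=manip.read_state(); A=R.from_euler('xyz',T["eef_rot"]).as_matrix()
for n,u,v,z in(("pad",381,206,69),("padL",354,206,69),("padR",408,206,69),("in",381,185,66),("out",381,227,72),("lid",388,66,119),):
    p=cast(u,v,z); print(n,p.round(1),"tool",(A.T@(p-T["eef_pos"])).round(1))
```

```text
pad [ 432.7 -370.4   69. ] tool [ 4.6 53.2 77.9]
padL [ 410.1 -377.1   69. ] tool [ 4.6 29.5 77.9]
padR [ 456.2 -363.4   69. ] tool [ 4.5 77.7 77.9]
in [ 427.4 -353.2   66. ] tool [22.5 53.  80.9]
out [ 438.3 -387.6   72. ] tool [-13.6  53.5  74.9]
lid [ 394.3 -267.6  119. ] tool [113.9  46.   27.7]
```

Call:
{"fn": "arm_command", "kwargs": {
  "plan": [
    [1, 0.002, 0, 0.02, 0],
    [1, 0, 0, 0.02, 0],
    [1, 0, 0, 0.02, 0],
    [1, 0, 0, 0.012, 0],
    [1, 0, 0, 0.008, 0],
    [1, 0, 0, 0.006, 0],
    [1, 0, 0, 0.006, 0],
    [1, 0, 0, 0.005, 0],
    [1, 0, 0, 0, 0]
  ]
}}

```text
clock: 4.08
eef_pos: [382.7, -388.5, 49.6]
eef_rot: [3.14, 0.003, 1.863]
wrist_force: [-0.4, -4.3, 4.9]
finger_gap: 94.3
finger_force: 2.9
```

Contact is as expected, about 5 N. I'll press on to the stop.

Call:
{"fn": "arm_command", "kwargs": {
  "plan": [
    [1, 0, 0, 0.004, 0],
    [1, 0, 0, 0.003, 0],
    [1, 0, 0, 0.002, 0],
    [1, 0, 0, 0, 0]
  ]
}}

```text
clock: 4.58
eef_pos: [382.6, -388.1, 40.4]
eef_rot: [3.141, 0.002, 1.863]
wrist_force: [-0.4, -2.0, 6.0]
finger_gap: 93.8
finger_force: 3.2
```

Call:
{"fn": "arm_command", "kwargs": {
  "plan": [
    [1, 0, 0, 0.001, 0],
    [1, 0, 0, 0, 0]
  ]
}}

```text
clock: 4.82
eef_pos: [382.6, -388.1, 39.5]
eef_rot: [3.141, 0.002, 1.864]
wrist_force: [-0.3, -1.9, 7.0]
finger_gap: 93.6
finger_force: 3.9
```

Run:
```python
from h import *
s=eyes.camera("side");w=eyes.camera("wrist")
a=cv2.resize(s["img"][130:290,250:410],(400,400)); b=cv2.resize(w["img"][:,200:520],(320,400))
cv2.imwrite("pics/s2.png",np.hstack([a,b]))
```

```text
(no output)
```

View pics/s2.png

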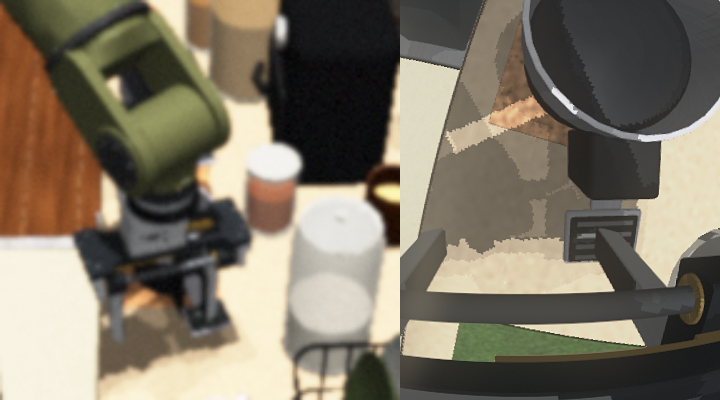

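The wrist view shows the bin open, with its interior at (630,60) and the finger on the pad at (605,240). The force shows no stop yet, so I'll go down a little more.

Call:
{"fn": "arm_command", "kwargs": {
  "plan": [
    [1, 0, 0, 0.001, 0],
    [1, 0, 0, 0.001, 0],
    [1, 0, 0, 0, 0]
  ]
}}

```text
clock: 5.3
eef_pos: [382.8, -388.3, 38.6]
eef_rot: [3.14, 0.003, 1.864]
wrist_force: [-6.1, 3.0, 20.6]
finger_gap: 93.8
finger_force: 9.9
```

Call:
{"fn": "arm_command", "kwargs": {
  "plan": [
    [1, 0, 0, 0.001, 0],
    [1, 0, 0, 0, 0],
    [1, 0, 0, 0, 0]
  ]
}}

```text
clock: 5.68
eef_pos: [382.9, -388.4, 38.2]
eef_rot: [3.14, 0.003, 1.864]
wrist_force: [-7.4, 4.1, 27.5]
finger_gap: 93.8
finger_force: 13.1
```

The force has risen to 27 N, so the pedal is on its stop. I'll hold briefly and then retreat upwards.

Call:
{"fn": "arm_command", "kwargs": {
  "plan": [
    [1, 0, 0, 0, 0],
    [1, 0, 0, 0, 0],
    [1, 0, 0, -0.005, 0],
    [1, 0, 0, -0.01, 0],
    [1, 0, 0, -0.01, 0],
    [1, -0.002, 0, -0.01, 0],
    [1, -0.005, 0, -0.015, 0],
    [1, -0.01, 0, -0.02, 0],
    [1, -0.01, 0, -0.03, 0],
    [1, -0.02, 0, -0.03, 0],
    [1, -0.01, -0.03, -0.03, 0],
    [1, 0, -0.04, -0.02, 0],
    [1, 0, -0.04, 0, 0],
    [1, 0, -0.04, 0, 0],
    [1, 0, 0, 0, 0],
    [1, 0, 0, 0, 0],
    [1, 0, 0, 0, 0],
    [1, 0, 0, 0, 0]
  ]
}}

```text
clock: 7.92
eef_pos: [255.7, -485.1, 215.4]
eef_rot: [3.142, -0.0, 1.865]
wrist_force: [0.8, 0.7, -0.4]
finger_gap: 93.9
finger_force: 0.0
```

Run:
```python
from h import *
s=eyes.camera("side"); P=cloud(s)
for n,(u,v) in dict(apple=(306,138),rpad=(331,247),mug=(336,297),sq=(317,160)).items(): print(n,P[v,u].round())
cv2.imwrite("pics/s3.png",cv2.resize(s["img"][110:340,240:420],None,fx=2.6,fy=2.6))
```

```text
apple [368. 190.  50.]
rpad [ 430. -367.   67.]
mug [ 434. -543.   73.]
sq [401. -34. 117.]
```

View pics/s3.png

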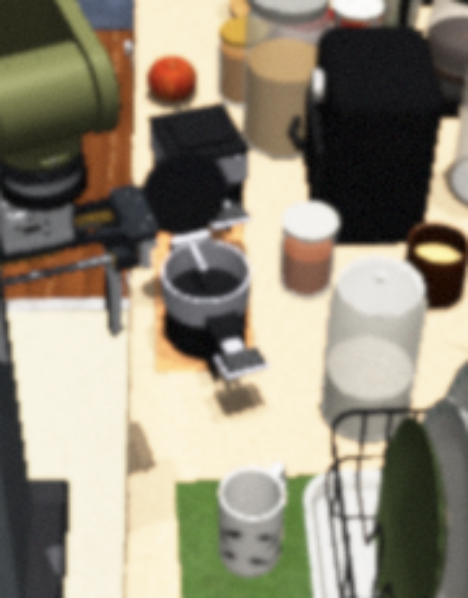

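The picture shows the round bin's lid standing open at (185,190) and its pedal back up at (240,355). The square bin is shut, the apple and mug haven't moved, and the arm is clear.

```bash
python3 -c "
from cell import ticket
print(ticket.sign_off())"
```

```text
the job is handed in; nothing more can be done
None
```

The round bin was opened with its pedal: its lid stands open by itself and the pedal is back up, the square bin is shut, the apple and mug have not moved, and the job is handed in (no verdict was returned).

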